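Load the sensor cassette under the dock's spring clip

TASK

Hold the dock's spring clip open by pressing its long steel paddle down with one fingertip, and meanwhile push the flat cassette in the dock's channel with the other fingertip, under the raised jaw and fully home against the end stop. Then take the hand away so that the clip closes on the cassette. Do not lift or pick up the cassette, and leave everything else on the table where it is.

Things in the scene. Friction and masses are not known exactly. Their poses are not given: they have to be found in the camera images.
- dock: Fixed cassette dock. Origin on the table; x = push direction, y left, z up; yaw up to 20 deg. Dock frame, mm: black base x -125..68, y -42..104, 8 thick; grey deck (channel floor) y -36..36, top z 20; rails at y +-29.5..35.5, tops z 27; the channel between is 59 wide, open at -x, and ends at the stop, face x 55, top z 36
- cassette: flat aluminium cassette 70 (along x) x 56 x 12 mm with a dark window on top, 60 to 130 g, lying on the deck in the channel, its x axis along the dock's. Origin: centre of its underside. It starts with its centre at dock x -60 to -40 mm; fully home its front face is on the end stop and its centre at dock x 20 mm
- clip (a joint): spring rocker clip, angle in rad: 0 released and empty (jaw 3 mm over the deck; it blocks the cassette and cannot be shoved aside), about 0.2 resting on a cassette, above 0.23 the jaw clears it, 0.5 pressed right down. Springs back when let go. Pressing at the paddle's middle takes about 2.5 N to start, 5.5 N at 0.4
- clip_pad (a point): middle of the top of the clip's paddle, moving with it: ribbed steel plate 115 (along x) x 32 mm, dock x -120..-5, y 62..94 mm, beside the channel. Its z in the dock: 36 mm released, 29 at joint 0.2, 22 at 0.4. Tips of a level hand at z 23..27 hold the clip open and overlap the cassette's rear face (z 20..32). A fingertip can slide along it while pressing
- clip_jaw (a point): underside of the jaw's nose, moving with the clip: a steel block 20 mm along x (dock x 15..35) by 16 mm (dock y -8..8) over the middle of the channel, carried by an arm from the axle
- clip_axle (a point): middle of the clip's axle, dock (-5, 44, 40) mm, parallel to dock x, between channel and paddle: 11 mm steel tube, dock x -55..45, between two black pillars (centres x -62 and 50, y 37..51, tops z 45 mm)
- dock_home (a point): where the cassette's origin lies when fully home: dock (20, 0, 20) mm
- spare: spare cassette, the same plate as the one in the dock, lying alone on the table; bystander. Origin at the centre of its underside
- gel_jar: small white closed jar, 44 mm wide, 55 mm tall, standing; bystander. Origin at the centre of its underside
- tracker: tracking marker: white 18 mm ball on a black foot 40 mm across, 56 mm tall; bystander. Origin at the centre of its underside
- syringe: small syringe lying on the table, about 120 mm long, 19 mm high; bystander. Origin at the centre of its underside
- controller: white hand controller on a round stand 110 mm across, about 115 mm tall; bystander. Origin at the centre of its underside
- wipes: cardboard box 80 x 120 x 50 mm; bystander. Origin at the centre of its underside
- driver: screwdriver lying on the table, 160 mm long; bystander
Not all that is in view belongs to the job. Leave any yellow look-alike of the cassette alone. Leave any purple or yellow look-alike of the dock alone.

How it is judged:
On the way, in this order (a step that is already met when the one before it is completed fails the run):
1. a fingertip holds the clip open while the cassette is still short of the jaw (value of joint clip above 0.22 rad and contact force between the fingers and dock above 0.5 N and x of cassette in the frame of dock below -0.016 m), for 0.1 s.
2. the cassette's front is under the jaw while a fingertip still holds the clip open (value of joint clip above 0.22 rad and contact force between the fingers and dock above 0.5 N and x of cassette in the frame of dock above -0.012 m), for 0.04 s.
At the end, for the whole second after the job is handed in: the cassette lies flat in the dock within 4 mm of fully home, at rest, and the clip has closed on it (joint 0.15 to 0.24) (x of cassette in the frame of dock between 0.016 and 0.024 m and y of cassette in the frame of dock between -0.005 and 0.005 m and z of cassette in the frame of dock between 0.017 and 0.0225 m and angle between the x axis of cassette and the x axis of dock, either way round below 0.06 rad and angle between cassette's own z axis and vertical below 0.05 rad and value of joint clip between 0.15 and 0.24 rad and linear speed of cassette below 0.01 m/s); the robot touches nothing.
It fails at once if the cassette is lifted 10 mm or more off the deck, or tipped over 0.25 rad (z of cassette in the frame of dock above 0.03 m or angle between cassette's own z axis and vertical above 0.25 rad).
It fails at once if another object is moved more than 20 mm (distance of any of spare, gel_jar, tracker, syringe, controller, wipes, driver from where it was at the start of the episode above 0.02 m).
It also fails if it takes over 38 s, if anything falls off the work surface, if the arm or the gripper's body presses on something with over 40 N, if the wrist force passes 120 N, or if a joint passes its speed limit or range.

ROBOT

A 6-joint arm with a two-finger parallel gripper is mounted at the origin on the work surface. World frame = base frame: x ahead of the robot, y to its left, z up, the work surface at z = 0. Lengths are in m, angles in rad, forces in N, time in s.
With the tool pointing down it reaches from about 0.25 to 0.725 m from the base axis. Payload 4 kg.
Tool frame: the origin (TCP) lies where the fingers leave the gripper's body, on its centre line; the fingertips stand 73 mm ahead of it and the grasp point (between the pads) lies 54 mm ahead of it (bot.tips_ahead is the z of the fingertips in the tool frame, in m); z points along the fingers, y is the direction in which the jaws open and shut (so a half turn about z gives the same grasp; the last joint's range is limited). The gripper opens to 85 mm and grips with 20 to 120 N. Pads are 22 mm wide; open, the fingers measure 114 mm over their backs; the gripper's body (76 mm by 85 mm) begins 54 mm behind the grasp point. The pads swing forward as they close: fully open they stand 13 mm farther back than shut.
Start: joints at [-1.19, 0.241, 0.005, 1.335, 0, 1.571], TCP at [0.186, -0.464, 0.304] pointing down, gripper open.
Joint ranges: [-2.72, 2.72], [-1.05, 1.87], [-1.09, 1.28], [-1.99, 2.15], [-1.42, 1.44], [-3.14, 3.14]. Speed limits (rad/s): [2.79, 2.79, 3.14, 3.14, 3.14, 3.14].

INTERFACE

Orientations are given as a unit quaternion [x, y, z, w].
In Python, from workcell import readout, camera, get_calibration, order, bot gives the robot as it stands.
- The arm moves only by the tool send_rows, never from a script. Its argument "moves" is a list of rows, each a list of 3 entries, a list of its own where there are three numbers: the shift along the tool's x, y, z in mm, then the turn, a rotation vector about the tool's x, y, z in rad, then the finger opening in mm, from 0 to 85.4. In form: [[[dx, dy, dz], [ax, ay, az], grip], ...]. A call has 1 to 12 rows; each row is the pose to reach, as a shift and turn from the pose measured when the call began, along the tool's axes at that moment; what a row does not reach only later rows make up. A row lasts 1/12 s, in which the tool goes at most 41.7 mm and 7.16 degrees, less where a joint would pass 70% of its speed; a pose out of reach is approached as far as the arm can. A call with a gripper value outside its range is refused whole. The fingers move at their own pace and stop on an object; the grip force is fixed at half the most. Time passes only in rows, so rows that repeat a pose let the fingers close. It gives the time, the measured TCP pose, the force and the opening at its end, in the units of the state.
- readout.get_obs(): the state, without advancing time (a new reading comes with each control period).
- camera(name): name is "side" or "top" or "wrist"; returns the picture (480x640x3 uint8, red, green, blue); there is no depth.
- get_calibration(name): a dict with "fx", "fy", "cx", "cy" (pixels), "k1" (the pictures are not rectified: a ray, as slopes to the right and down, at radius r is drawn at 1 + k1 r^2 times it, then the intrinsics apply), "R" (3x3) and "t" (3): a world point X has camera coordinates R X + t. Camera axes: x right, y down, z forward; pixel columns grow to the right and rows downward; lengths in m; the calibration is good to about 2 mm. A picture is of the moment at which its call begins: read the wrist's pose just before it. get_calibration takes no time and is no camera call; for the wrist camera it gives the pose at the moment of the call.
- order.job_done(): hands the job in, once; it reports no verdict.
The state is a dict: "clock": time; "joint_pos": joint angles; "joint_vel": joint speeds; "tau": joint torques, N m; "eef_pos": TCP position; "tool_rot": TCP orientation; "ft_force": force on the tool from outside, world axes, zero at the start; "ft_torque": the same for the moment, N m; "grip_width": finger opening in m.
Only numpy, scipy, OpenCV 4.12 (cv2) and the standard library are available. Lean on these libraries where they do the work, as an engineer would, in place of code of your own. Each camera call takes 0.05 s, during which the arm holds its last target. There are 200 camera calls.

## Working session

There is one attempt and no reset: what is moved stays moved. The work goes in short steps, Python scripts to look and compute and a tool call to move; the robot and the scene stay as the last step left them, time stands still between calls to the robot, and variables do not carry over. Pictures are saved under pics/ and viewed, about 8 in all and at most 12, crops included, and the job is handed in when it is done.

Besides the shell and the picture viewer there is one more tool, called after ">>>" by a JSON object that holds its "name" and its "arguments". send_rows: Moves the arm, as the interface text tells. Its arguments: {"type":"object","properties":{"moves":{"type":"array","items":{"type":"array"}}},"required":["moves"]}

```bash
mkdir -p pics; ls; python3 - <<'E'
from workcell import readout,camera,get_calibration,bot
import cv2
for n in("top","side"):
    cv2.imwrite(f"pics/{n}0.png",camera(n)[:,:,::-1]); c=get_calibration(n); print(n,c)
o=readout.get_obs(); print(o)
E
```

```text
pics
top {'fx': 522.3251495067742, 'fy': 522.3251495067742, 'cx': 320.40143408563165, 'cy': 236.9211003691188, 'k1': -0.07593357389175907, 'R': array([[-2.80375385e-02, -9.99602256e-01, -3.03736776e-03],
       [-9.96381431e-01,  2.81908409e-02, -8.01830431e-02],
       [ 8.02367768e-02,  7.78241672e-04, -9.96775528e-01]]), 't': array([0.01402619, 0.60115936, 1.37085186])}
side {'fx': 483.61963081518337, 'fy': 483.61963081518337, 'cx': 322.9772103706367, 'cy': 237.85593692980007, 'k1': -0.016587231015080528, 'R': array([[-9.93743835e-01, -1.11682883e-01, -3.51473167e-04],
       [-8.42437088e-02,  7.51651314e-01, -6.54158467e-01],
       [ 7.33224886e-02, -6.50036335e-01, -7.56357439e-01]]), 't': array([0.56409737, 0.08818636, 1.08186884])}
{'clock': 0.1, 'joint_pos': array([-1.18998654e+00,  2.41331002e-01,  3.86481216e-03,  1.33520056e+00,
       -3.92032374e-06,  1.57080187e+00]), 'joint_vel': array([-0.00175746, -0.00052916,  0.00149581, -0.0019482 ,  0.00043961,
        0.00056465]), 'tau': array([-6.34927746e-04, -3.73138547e+01,  2.53009361e+01,  1.08593606e-02,
       -1.39335609e-05,  2.04617908e-05]), 'eef_pos': array([ 0.18567655, -0.46378569,  0.3031074 ]), 'tool_rot': array([ 9.81927782e-01,  1.89253680e-01, -1.78922315e-04, -9.17939595e-04]), 'ft_force': array([ 0.10839301, -0.19921184, -0.85982214]), 'ft_torque': array([-0.03959361,  0.04748643, -0.04517504]), 'grip_width': 0.08541978885426481}
```

View pics/top0.png

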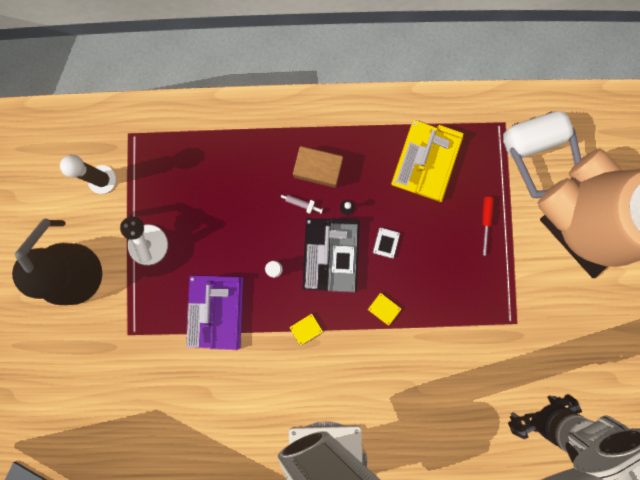

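View pics/side0.png

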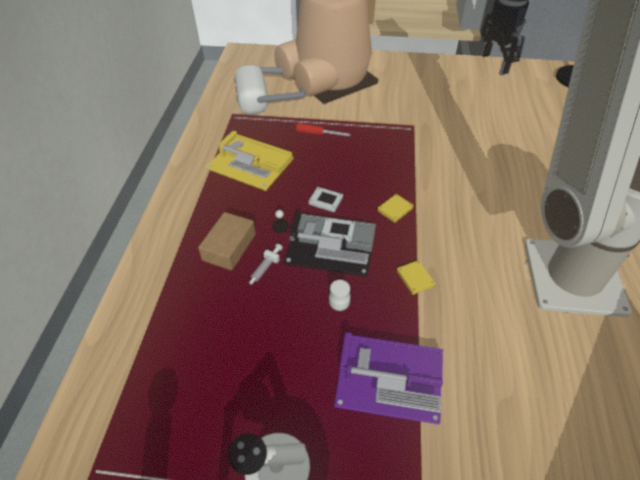

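```bash
cat > h.py <<'E'
import numpy as np,cv2
from workcell import readout,camera,get_calibration,bot
from scipy.spatial.transform import Rotation as R
def cast(c,px,z):
    px=np.atleast_2d(np.array(px,float)); K=np.array([[c['fx'],0,c['cx']],[0,c['fy'],c['cy']],[0,0,1]])
    s=cv2.undistortPoints(px[:,None],K,np.array([c['k1'],0,0,0,0]))[:,0]
    d=np.c_[s,np.ones(len(s))]@c['R']; o=-c['R'].T@c['t']
    return o+d*((z-o[2])/d[:,2])[:,None]
def proj(c,X):
    q=np.atleast_2d(X)@c['R'].T+c['t']; s=q[:,:2]/q[:,2:]; s=s*(1+c['k1']*(s**2).sum(1))[:,None]
    return s*[c['fx'],c['fy']]+[c['cx'],c['cy']]
E
python3 - <<'E'
from h import *
c=get_calibration("top")
p=cast(c,[(306,220),(358,221),(357,292),(304,291)],.008); print(p.round(3)); 
d=(p[0]-p[3]+p[1]-p[2]); print("yaw",np.degrees(np.arctan2(d[1],d[0])), p.mean(0))
print([a for a in dir(bot) if a[0]!='_'], bot.tips_ahead)
print(readout.get_obs()['tool_rot'], R.from_quat(readout.get_obs()['tool_rot']).as_matrix().round(3))
cw=get_calibration("wrist"); print(cw, (-cw['R'].T@cw['t']))
E
```

```text
[[ 0.65   0.035  0.008]
 [ 0.643 -0.106  0.008]
 [ 0.452 -0.097  0.008]
 [ 0.458  0.045  0.008]]
yaw -2.905145637244877 [ 0.55070129 -0.03069989  0.008     ]
['Unreachable', 'tips_ahead'] 0.0726
[ 9.81927782e-01  1.89253680e-01 -1.78922315e-04 -9.17939595e-04] [[ 0.928  0.372 -0.001]
 [ 0.372 -0.928  0.002]
 [-0.    -0.002 -1.   ]]
{'fx': 340.4090964333361, 'fy': 340.4090964333361, 'cx': 321.03821615183705, 'cy': 238.4092431076278, 'k1': 0.007576924972312596, 'R': array([[ 0.37112191, -0.9285806 , -0.00256925],
       [-0.88818241, -0.35578068,  0.29077846],
       [-0.27092533, -0.1056323 , -0.95678696]]), 't': array([-0.50045414, -0.03746196,  0.37985988])} [ 0.2553701  -0.43791477  0.37305232]
```

>>> {"name": "send_rows", "arguments": {"moves": [[[507, -262, 0], [0, 0, 0.431], 64], [[507, -262, 0], [0, 0, 0.431], 64], [[507, -262, 0], [0, 0, 0.431], 64], [[507, -262, 0], [0, 0, 0.431], 64], [[507, -262, 0], [0, 0, 0.431], 64], [[507, -262, 0], [0, 0, 0.431], 64], [[507, -262, 0], [0, 0, 0.431], 64], [[507, -262, 0], [0, 0, 0.431], 64], [[507, -262, 0], [0, 0, 0.431], 64], [[507, -262, 0], [0, 0, 0.431], 64], [[507, -262, 0], [0, 0, 0.431], 64], [[507, -262, 0], [0, 0, 0.431], 64]]}}

```text
clock: 1.1
eef_pos: [0.5039, -0.095, 0.3033]
tool_rot: [1.0, -0.025, -0.001, -0.001]
ft_force: [1.1, -1.0, -0.5]
grip_width: 0.0642
```

>>> {"name": "send_rows", "arguments": {"moves": [[[35, -40, 0], [0, 0, 0], 64], [[52, -66, 0], [0, 0, 0], 64], [[52, -66, 0], [0, 0, 0], 64], [[52, -66, 0], [0, 0, 0], 64]]}}

```text
clock: 1.43
eef_pos: [0.5599, -0.0294, 0.3019]
tool_rot: [1.0, -0.023, -0.002, -0.001]
ft_force: [-0.3, 0.0, 0.0]
grip_width: 0.0641
```

```bash
python3 - <<'E'
from h import *
import pickle
o=readout.get_obs(); c=get_calibration("wrist"); im=camera("wrist")[:,:,::-1]
cv2.imwrite("pics/w1.png",im); pickle.dump((o,c),open("w1.pkl","wb")); print(o['eef_pos'],o['tool_rot'],o['grip_width'])
E
```

```text
[ 0.55988877 -0.02944719  0.3019401 ] [ 9.99738401e-01 -2.27888373e-02 -1.76897309e-03 -8.18402945e-04] 0.06406989301710127
```

View pics/w1.png

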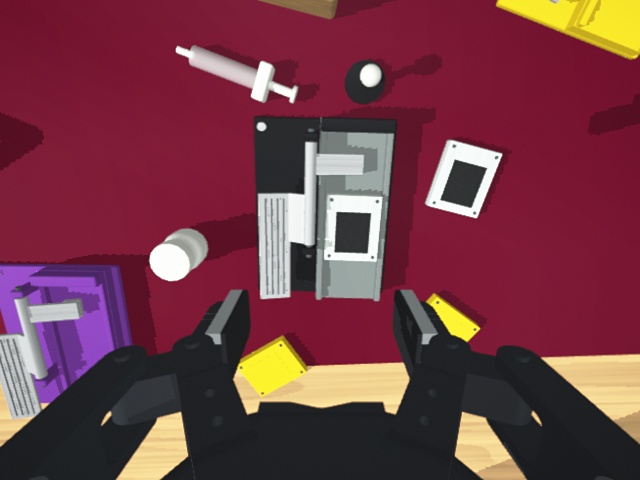

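```bash
python3 - <<'E'
from h import *
import pickle
o,c=pickle.load(open("w1.pkl","rb")); im=cv2.imread("pics/w1.png")
g=im.min(2)
def rect(mask,roi,z,name):
    x0,y0,x1,y1=roi; m=np.zeros_like(mask); m[y0:y1,x0:x1]=mask[y0:y1,x0:x1]
    cs,_=cv2.findContours(m,cv2.RETR_EXTERNAL,cv2.CHAIN_APPROX_NONE); k=max(cs,key=cv2.contourArea)[:,0]
    P=cast(c,k,z)[:,:2]; (cx,cy),(w,h),a=cv2.minAreaRect((P*1000).astype(np.float32)); print(name,k.min(0),k.max(0),"ctr",round(cx,1),round(cy,1),"size",round(w,1),round(h,1),"ang",round(a,2))
print(g[228,320:390],g[290,255:295],g[250,255:395])
win=((im.max(2)<70)*255).astype(np.uint8); rect(win,(332,208,374,256),.032,"window")
for t in(180,200,215): rect(((g>t)*255).astype(np.uint8),(322,180,386,266),.032,f"cass{t}")
pad=((g>120)*255).astype(np.uint8)
rect(pad,(250,230,290,310),.036,"paddle")
b=((im[:,:,2].astype(int)-im[:,:,1]<40)*255).astype(np.uint8)  # not red
rect(b,(245,105,405,315),.020,"dock outline")
crop=cv2.resize(im[105:310,240:410],None,fx=3.4,fy=2.9*1.0,interpolation=cv2.INTER_CUBIC)
E
```

```text
[116 118 115 108 110 147 191 212 235 248 248 247 247 249 244 182  69  47
  51  51  51  50  50  50  51  50  49  50  49  49  50  49  50  50  49  50
  49  51  50  49  49  52  52  51  50  48  48  47  50 104 217 249 247 247
 247 247 249 249 248 211 108 112 118 119 118  93  39  26  21  21] [ 22  23  21  17  62 189 226 213 213 214 213 171 132 184 214 216 190 134
 140 193 211 208 175 143 186 215 217 200 150 148 181 178 196 215 184 107
  43  36  38  38] [ 23  23  29  66 180 226 212 214 218 217 181 130 171 195 200 217 174 124
 177 211 208 194 150 148 199 216 213 184 133 167 201 201 214 212 183 111
  44  37  40  38  39  39  34  31  30  31  31  35  43  41  40  42  41  41
  40  40  40  40  40  33  30  74 138 165 159 156 154 133 121 225 254 251
 250 249 249 248 248 249 234 141  55  44  46  47  46  46  48  49  46  48
  47  48  48  48  48  48  48  49  47  48  49  48  48  47  47  49  48  48
  48  49  46  47  98 218 251 248 248 248 248 250 250 248 210 106 109 117
 138 154 117  44  24  20  19  18  20  19  20  20  19  20]
window [335 213] [369 252] ctr 535.5 -61.4 size 33.4 41.9 ang 85.15
cass180 [324 195] [382 261] ctr 539.4 -61.4 size 56.0 70.1 ang 85.21
cass200 [324 195] [381 261] ctr 539.5 -61.4 size 55.9 69.6 ang 85.06
cass215 [324 195] [381 261] ctr 539.5 -61.3 size 55.8 69.3 ang 85.14
paddle [259 230] [289 298] ctr 504.6 22.0 size 31.7 77.9 ang 85.78
dock outline [254 116] [396 300] ctr 552.2 -31.0 size 140.2 197.5 ang 85.59
```

>>> {"name": "send_rows", "arguments": {"moves": [[[-38, -4, 0], [0, 0, 0.035], 60], [[-75, -7, 20], [0, 0, 0.035], 60], [[-75, -7, 60], [0, 0, 0.035], 60], [[-75, -7, 100], [0, 0, 0.035], 60], [[-75, -7, 140], [0, 0, 0.035], 60], [[-75, -7, 170], [0, 0, 0.035], 60], [[-75, -7, 177], [0, 0, 0.035], 60], [[-75, -7, 177], [0, 0, 0.035], 60], [[-75, -7, 177], [0, 0, 0.035], 60]]}}

```text
clock: 2.23
eef_pos: [0.4832, -0.0322, 0.1267]
tool_rot: [0.999, -0.035, -0.001, -0.005]
ft_force: [0.6, 0.6, 0.6]
grip_width: 0.0603
```

```bash
python3 - <<'E'
from h import *
o=readout.get_obs(); c=get_calibration("wrist"); im=camera("wrist")[:,:,::-1]; cs=get_calibration("side"); s=camera("side")[:,:,::-1]
print(o['eef_pos'],R.from_quat(o['tool_rot']).as_matrix().round(4),o['grip_width'],o['ft_force'])
s=cv2.resize(s[190:290,270:400],None,fx=4,fy=4)
w=im[180:480,100:500]
out=np.zeros((400,932,3),np.uint8); out[:300,:400]=w; out[:,412:932]=s
cv2.imwrite("pics/w2.png",cv2.resize(im,None,fx=1,fy=1)); cv2.imwrite("pics/c2.png",cv2.resize(out,(800,343)))
D=np.array([579.3,-64.6,0])/1e3; Rz=R.from_euler('z',-4.7,degrees=True)
print("tcp in dock",Rz.inv().apply(o['eef_pos']-D)*1000)
E
```

```text
[ 0.48316913 -0.03221329  0.12670522] [[ 0.9976 -0.0699 -0.0024]
 [-0.0698 -0.9975  0.0097]
 [-0.0031 -0.0095 -1.    ]] 0.06026624316497058 [0.5828623  0.60039321 0.61815308]
tcp in dock [-98.46133634  24.40098773 126.70522041]
```

View pics/w2.png

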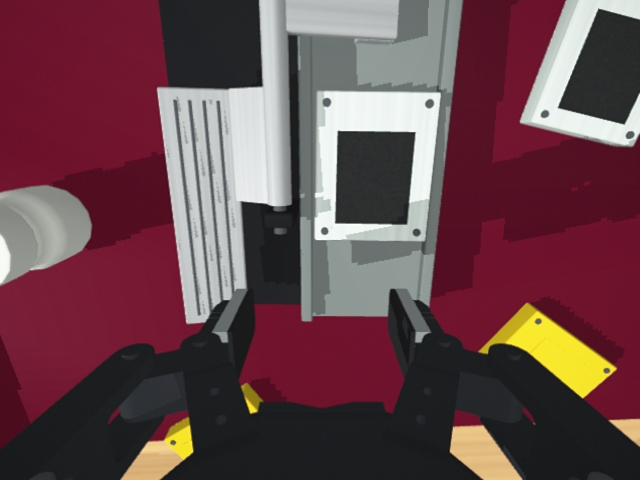

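View pics/c2.png

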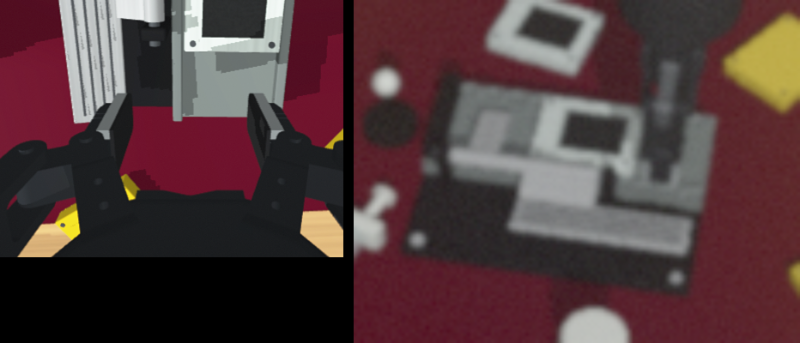

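```bash
cat >> h.py <<'E'
D=np.array([.5793,-.0646,0]); YAW=np.radians(-4.7)
def plan(x,y,z,yaw=None):
    "rows target: TCP at dock x,y,z mm, tool down, x along dock x"
    yaw=YAW if yaw is None else yaw
    o=readout.get_obs(); Rt=R.from_quat(o['tool_rot']); Rd=R.from_euler('z',YAW)
    T=R.from_euler('z',yaw)*R.from_euler('x',np.pi)
    p=Rd.apply(np.array([x,y,z])/1e3)+D
    print("clock",o['clock'],"tcp dock",(Rd.inv().apply(o['eef_pos']-D)*1000).round(1),"F dock",Rd.inv().apply(o['ft_force']).round(2),"tilt z",Rt.as_matrix()[:,2].round(4))
    print("shift",(Rt.inv().apply(p-o['eef_pos'])*1000).round(1),"turn",(Rt.inv()*T).as_rotvec().round(4))
E
python3 - <<'E'
from h import *
plan(-97,38,125)
c=get_calibration("wrist"); im=camera("wrist")[:,:,::-1]; g=im.min(2)
def rect(mask,roi,z,name):
    x0,y0,x1,y1=roi; m=np.zeros_like(mask); m[y0:y1,x0:x1]=mask[y0:y1,x0:x1]
    cs,_=cv2.findContours(m,cv2.RETR_EXTERNAL,cv2.CHAIN_APPROX_NONE); k=max(cs,key=cv2.contourArea)[:,0]
    P=cast(c,k,z)[:,:2]*1000; (cx,cy),(w,h),a=cv2.minAreaRect(P.astype(np.float32)); print(name,k.min(0),k.max(0),"ctr",round(cx,1),round(cy,1),"size",round(w,1),round(h,1),"ang",round(a,2))
rect(((g>170)*255).astype(np.uint8),(314,86,445,248),.032,"cass")
rect(((im.max(2)<75)*255).astype(np.uint8),(332,126,420,232),.032,"win")
print("paddle rear corners + front-left", (cast(c,[(188,322),(244,312),(158,88)],.036)*1000).round(1))
E
```

```text
clock 2.3333 tcp dock [-97.1  24.8 127.9] F dock [0.17 0.15 0.09] tilt z [ 0.0012  0.0095 -1.    ]
shift [  0.2 -13.1   3.1] turn [-0.0095 -0.0005  0.0128]
cass [315  96] [439 243] ctr 539.7 -61.5 size 55.6 69.5 ang 84.99
win [337 136] [414 226] ctr 535.7 -61.4 size 35.2 43.3 ang 85.47
paddle rear corners + front-left [[468.2  40.6  36. ]
 [472.2   9.7  36. ]
 [584.   32.5  36. ]]
```

>>> {"name": "send_rows", "arguments": {"moves": [[[0, -13, 3], [-0.0095, 0, 0.012], 60], [[0, -13, 3], [-0.0095, 0, 0.012], 60], [[0, -13, 3], [-0.0095, 0, 0.012], 60], [[0, -13, 3], [-0.0095, 0, 0.012], 60]]}}

```text
clock: 2.72
eef_pos: [0.485, -0.0302, 0.1255]
tool_rot: [0.999, -0.033, 0.001, -0.004]
ft_force: [0.1, 0.3, 0.2]
grip_width: 0.0598
```

```bash
python3 -c "
from h import *
plan(-97,38,104)"
```

```text
clock 2.7167 tcp dock [-96.8  26.5 125.5] F dock [0.09 0.29 0.18] tilt z [ 0.0022  0.0088 -1.    ]
shift [ -0.1 -11.3  21.6] turn [-0.0089 -0.0015  0.0165]
```

>>> {"name": "send_rows", "arguments": {"moves": [[[0, -30, 0], [0, 0, 0], 60], [[0, -30, 0], [0, 0, 0], 60], [[0, -30, 0], [0, 0, 0], 60]]}}

```text
clock: 2.97
eef_pos: [0.4864, -0.0162, 0.1258]
tool_rot: [1.0, -0.021, 0.001, -0.011]
ft_force: [0.7, 0.4, -0.3]
grip_width: 0.0594
```

```bash
python3 -c "
from h import *
plan(-97,38,104);o=readout.get_obs();print(o['joint_pos'],o['joint_vel'],o['tau'])"
```

```text
clock 2.9667 tcp dock [-96.6  40.6 125.8] F dock [ 0.63  0.42 -0.34] tilt z [ 0.0024  0.0214 -0.9998]
shift [-0.5  3.1 21.7] turn [-0.0215 -0.001   0.0396]
[-0.04347276  0.37080165 -0.317483    0.88106531  0.02151801  3.14060786] [-9.07346219e-03  1.24557514e-03 -1.11861952e-03  6.82099601e-05
 -6.80969386e-03  1.46906409e-04] [ 1.52787846e-01 -3.85493982e+01  2.03711289e+01 -1.56386895e-02
  1.25996657e-01 -1.86931120e-04]
```

>>> {"name": "send_rows", "arguments": {"moves": [[[0, 0, -35], [0, 0, 0], 60], [[0, 3, -70], [-0.02, 0, -0.1], 60], [[0, 3, -70], [-0.02, 0, -0.22], 60], [[0, 3, -70], [-0.02, 0, -0.34], 60], [[0, 3, -70], [-0.02, 0, -0.46], 60], [[0, 3, -70], [-0.02, 0, -0.58], 60], [[0, 3, -70], [-0.02, 0, -0.7], 60], [[0, 3, -70], [-0.02, 0, -0.82], 60], [[0, 3, -70], [-0.02, 0, -0.94], 60], [[0, 3, -70], [-0.02, 0, -1.06], 60], [[0, 3, -70], [-0.02, 0, -1.18], 60], [[0, 3, -70], [-0.02, 0, -1.3], 60]]}}

```text
clock: 3.97
eef_pos: [0.4859, -0.0206, 0.1956]
tool_rot: [0.807, 0.591, 0.007, 0.001]
ft_force: [0.4, -0.1, 0.3]
grip_width: 0.0599
```

>>> {"name": "send_rows", "arguments": {"moves": [[[0, 0, 0], [0, 0, -0.12], 60], [[0, 0, 0], [0, 0, -0.24], 60], [[0, 0, 0], [0, 0, -0.36], 60], [[0, 0, 0], [0, 0, -0.48], 60], [[0, 0, 0], [0, 0, -0.6], 60], [[0, 0, 0], [0, 0, -0.72], 60], [[0, 0, 0], [0, 0, -0.84], 60], [[0, 0, 0], [0, 0, -0.96], 60], [[0, 0, 0], [0, 0, -1.08], 60], [[0, 0, 0], [0, 0, -1.2], 60], [[0, 0, 0], [0, 0, -1.32], 60], [[0, 0, 0], [0, 0, -1.4], 60]]}}

```text
clock: 4.97
eef_pos: [0.4858, -0.0205, 0.1954]
tool_rot: [0.234, 0.972, 0.004, 0.005]
ft_force: [0.1, 0.1, -0.2]
grip_width: 0.0602
```

```bash
python3 -c "
from h import *
plan(-97,38,125,YAW+np.pi);o=readout.get_obs();print(o['joint_pos'])"
```

```text
clock 4.9667 tcp dock [-96.8  36.3 195.4] F dock [ 0.05  0.06 -0.17] tilt z [ 0.0121  0.0059 -0.9999]
shift [ 1.4  0.7 70.4] turn [ 0.0091  0.0101 -0.3903]
[-0.04519445  0.28379749 -0.23349087  1.04164076  0.00648249  0.42721934]
```

>>> {"name": "send_rows", "arguments": {"moves": [[[0, 0, 20], [0.003, 0.003, -0.12], 60], [[1, 1, 40], [0.006, 0.007, -0.24], 60], [[1, 1, 60], [0.009, 0.01, -0.36], 60], [[1, 1, 75], [0.009, 0.01, -0.39], 60], [[1, 1, 85], [0.009, 0.01, -0.39], 60], [[1, 1, 85], [0.009, 0.01, -0.39], 60], [[1, 1, 85], [0.009, 0.01, -0.39], 60]]}}

```text
clock: 5.55
eef_pos: [0.4861, -0.0186, 0.1102]
tool_rot: [0.042, 0.999, 0.0, -0.001]
ft_force: [0.6, -0.1, 0.5]
grip_width: 0.0597
```

```bash
python3 - <<'E'
from h import *
plan(-97,38,91,YAW+np.pi);o=readout.get_obs();print(o['joint_pos'][5])
im=camera("wrist")[:,:,::-1]
cv2.imwrite("pics/w3.png",im)
E
```

```text
clock 5.55 tcp dock [-96.6  38.2 110.2] F dock [ 0.63 -0.03  0.46] tilt z [-0.001  0.    -1.   ]
shift [ 0.4 -0.2 19.2] turn [-0.     -0.001  -0.0011]
0.04493693423542493
```

View pics/w3.png

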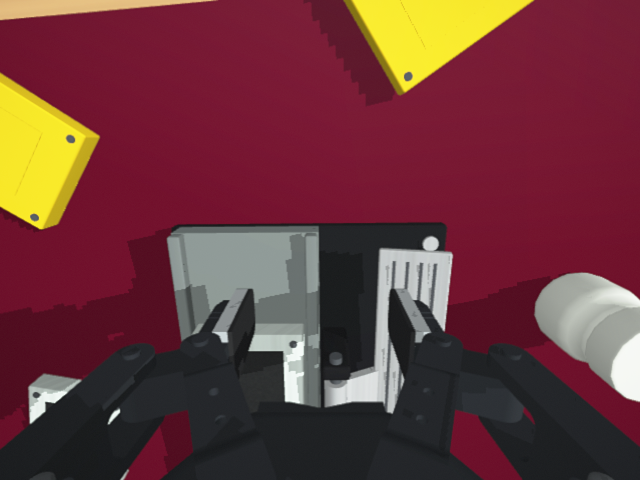

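>>> {"name": "send_rows", "arguments": {"moves": [[[0, 2, 4], [0, 0, 0], 64], [[0, 2, 8], [0, 0, 0], 64], [[0, 2, 11], [0, 0, 0], 64], [[0, 2, 11], [0, 0, 0], 64]]}}

```text
clock: 5.93
eef_pos: [0.4877, -0.0167, 0.1002]
tool_rot: [0.042, 0.999, -0.0, 0.001]
ft_force: [1.4, -1.1, 3.0]
grip_width: 0.0637
```

>>> {"name": "send_rows", "arguments": {"moves": [[[0, 0, 3], [0, 0, 0], 64], [[0, 0, 5], [0, 0, 0], 64], [[0, 0, 5], [0, 0, 0], 64]]}}

```text
clock: 6.18
eef_pos: [0.4878, -0.0175, 0.0953]
tool_rot: [0.042, 0.999, -0.001, 0.002]
ft_force: [-1.0, -4.0, 5.1]
grip_width: 0.0639
```

```bash
python3 - <<'E'
from h import *
plan(-97,40,90,YAW+np.pi)
E
```

```text
clock 6.1833 tcp dock [-95.1  39.5  95.3] F dock [-0.71 -4.04  5.12] tilt z [ 0.003  -0.0021 -1.    ]
shift [2.  0.6 5.3] turn [-0.0019  0.0032 -0.0019]
```

>>> {"name": "send_rows", "arguments": {"moves": [[[2, 0, 3], [0, 0.003, 0], 64], [[2, 0, 5], [0, 0.003, 0], 64], [[2, 0, 5], [0, 0.003, 0], 64], [[2, 0, 5], [0, 0.003, 0], 64]]}}

```text
clock: 6.52
eef_pos: [0.4875, -0.0182, 0.0915]
tool_rot: [0.042, 0.999, -0.002, 0.002]
ft_force: [0.5, -4.6, 8.1]
grip_width: 0.0644
```

```bash
python3 - <<'E'
from h import *
plan(-66,40,90,YAW+np.pi)
s=camera("side")[:,:,::-1]; w=camera("wrist")[:,:,::-1]
s=cv2.resize(s[195:285,280:390],None,fx=4,fy=4)
out=np.zeros((360,800,3),np.uint8); out[:,:440]=s; out[:,445:795]=w[120:480,145:495]
cv2.imwrite("pics/c4.png",out)
E
```

```text
clock 6.5167 tcp dock [-95.3  38.7  91.5] F dock [ 0.92 -4.51  8.08] tilt z [ 0.0041 -0.0037 -1.    ]
shift [-29.3   1.4   1.6] turn [-0.0034  0.0044 -0.003 ]
```

View pics/c4.png

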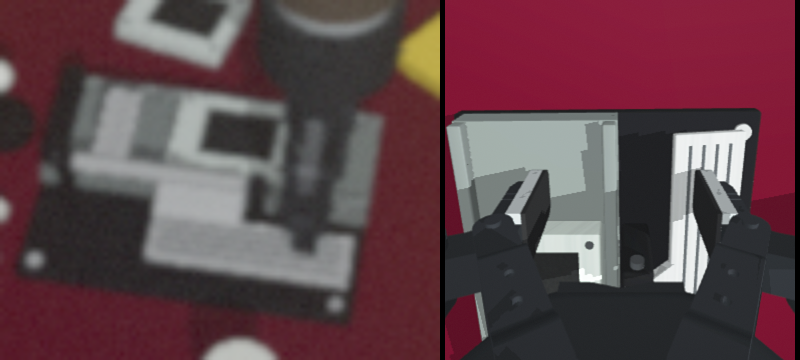

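>>> {"name": "send_rows", "arguments": {"moves": [[[-3, 1, 1], [0, 0, 0], 64], [[-7, 1, 1], [-0.003, 0.004, -0.003], 64], [[-11, 1, 1], [-0.003, 0.004, -0.003], 64], [[-15, 1, 1], [-0.003, 0.004, -0.003], 64], [[-19, 1, 1], [-0.003, 0.004, -0.003], 64], [[-23, 1, 1], [-0.003, 0.004, -0.003], 64], [[-27, 1, 1], [-0.003, 0.004, -0.003], 64], [[-30, 1, 1], [-0.003, 0.004, -0.003], 64], [[-30, 1, 1], [-0.003, 0.004, -0.003], 64]]}}

```text
clock: 7.37
eef_pos: [0.5165, -0.0189, 0.0904]
tool_rot: [0.041, 0.999, 0.001, -0.001]
ft_force: [-1.7, 1.8, 5.4]
grip_width: 0.0637
```

```bash
python3 - <<'E'
from h import *
plan(-36,40,90,YAW+np.pi)
E
```

```text
clock 7.3667 tcp dock [-66.3  40.4  90.4] F dock [-1.79  1.61  5.43] tilt z [-0.0023  0.002  -1.    ]
shift [-30.3  -0.4   0.4] turn [ 0.0018 -0.0024  0.0008]
```

>>> {"name": "send_rows", "arguments": {"moves": [[[-3, 0, 0], [0, 0, 0], 64], [[-7, 0, 0], [0, 0, 0], 64], [[-11, 0, 0], [0, 0, 0], 64], [[-15, 0, 0], [0, 0, 0], 64], [[-19, 0, 0], [0, 0, 0], 64], [[-23, 0, 0], [0, 0, 0], 64], [[-27, 0, 0], [0, 0, 0], 64], [[-30, 0, 0], [0, 0, 0], 64], [[-30, 0, 0], [0, 0, 0], 64]]}}

```text
clock: 8.12
eef_pos: [0.5455, -0.0205, 0.0901]
tool_rot: [0.04, 0.999, 0.002, -0.002]
ft_force: [-1.7, 0.8, 4.7]
grip_width: 0.0643
```

```bash
python3 - <<'E'
from h import *
plan(-26,40,90,YAW+np.pi)
s=camera("side")[:,:,::-1]; t=camera("top")[:,:,::-1]
s=cv2.resize(s[195:285,280:390],None,fx=4,fy=4)
out=np.zeros((360,800,3),np.uint8); out[:,:440]=s; out[:,445:795]=cv2.resize(t[205:305,285:382],(350,360))
cv2.imwrite("pics/c5.png",out)
E
```

```text
clock 8.1167 tcp dock [-37.3  41.2  90.1] F dock [-1.8  0.7  4.7] tilt z [-0.0048  0.0044 -1.    ]
shift [-11.3  -1.2   0. ] turn [ 0.004  -0.0052  0.0015]
```

View pics/c5.png

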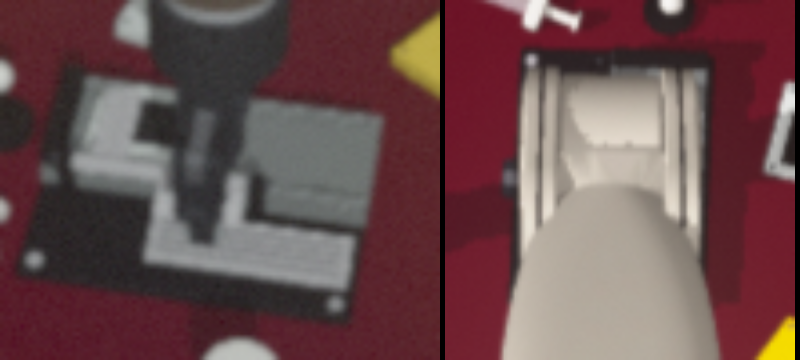

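>>> {"name": "send_rows", "arguments": {"moves": [[[-3, -1, 0], [0.004, -0.005, 0], 64], [[-6, -1, 0], [0.004, -0.005, 0], 64], [[-9, -1, 0], [0.004, -0.005, 0], 64], [[-10, -1, 0], [0.004, -0.005, 0], 64]]}}

```text
clock: 8.55
eef_pos: [0.5541, -0.0214, 0.0898]
tool_rot: [0.04, 0.999, 0.001, -0.002]
ft_force: [-3.2, 1.6, 4.9]
grip_width: 0.064
```

```bash
python3 -c "
from h import *
plan(-22,40,90,YAW+np.pi)"
```

```text
clock 8.55 tcp dock [-28.7  41.   89.8] F dock [-3.34  1.36  4.91] tilt z [-0.0031  0.0025 -1.    ]
shift [-6.7 -1.  -0.2] turn [ 0.0023 -0.0033  0.0023]
```

>>> {"name": "send_rows", "arguments": {"moves": [[[-2, 0, 0], [0.002, -0.003, 0], 64], [[-4, 0, 0], [0.002, -0.003, 0], 64], [[-4, 0, 0], [0.002, -0.003, 0], 64]]}}

```text
clock: 8.8
eef_pos: [0.5562, -0.0211, 0.0895]
tool_rot: [0.04, 0.999, 0.001, -0.002]
ft_force: [-4.5, -0.0, 6.9]
grip_width: 0.0639
```

>>> {"name": "send_rows", "arguments": {"moves": [[[-2, 0, 0], [0, 0, 0], 64], [[-4, 0, 0], [0, 0, 0], 64], [[-4, 0, 0], [0, 0, 0], 64]]}}

```text
clock: 9.05
eef_pos: [0.5568, -0.0212, 0.0892]
tool_rot: [0.04, 0.999, 0.001, -0.006]
ft_force: [-8.7, 0.0, 10.1]
grip_width: 0.0641
```

```bash
python3 -c "
from h import *
plan(-22,40,90,YAW+np.pi)"
```

```text
clock 9.05 tcp dock [-26.   41.4  89.2] F dock [-8.71 -0.71 10.14] tilt z [-0.0123  0.0029 -0.9999]
shift [-4.  -1.5 -0.9] turn [ 0.0019 -0.0125  0.0019]
```

>>> {"name": "send_rows", "arguments": {"moves": [[[4, 0, -1], [0, 0, 0], 64], [[9, 0, -1], [0, 0, 0], 64], [[10, 0, -6], [0, 0, 0], 64], [[10, 0, -14], [0, 0, 0], 64], [[10, 0, -30], [0, 0, 0], 64], [[10, 0, -60], [0, 0, 0], 64], [[10, 0, -100], [0, 0, 0], 64], [[10, 0, -120], [0, 0, 0], 64], [[10, 0, -120], [0, 0, 0], 64]]}}

```text
clock: 9.8
eef_pos: [0.5509, -0.0208, 0.215]
tool_rot: [0.04, 0.999, 0.001, -0.002]
ft_force: [0.6, 0.0, 0.5]
grip_width: 0.0639
```

>>> {"name": "send_rows", "arguments": {"moves": [[[-40, 0, -40], [0, 0, 0], 64], [[-80, 0, -80], [0, 0, 0], 64], [[-80, 0, -80], [0, 0, 0], 64], [[-80, 0, -80], [0, 0, 0], 64]]}}

```text
clock: 10.13
eef_pos: [0.6363, -0.0279, 0.2998]
tool_rot: [0.04, 0.999, 0.001, 0.004]
ft_force: [1.5, -0.4, 0.4]
grip_width: 0.064
```

```bash
python3 - <<'E'
from h import *
plan(-22,40,90,YAW+np.pi)
c=get_calibration("wrist"); w=camera("wrist")[:,:,::-1]; s=camera("side")[:,:,::-1]
cv2.imwrite("pics/w6.png",w); np.save("c6.npy",c,allow_pickle=True)
s=cv2.resize(s[195:285,280:390],None,fx=4,fy=4)
out=np.zeros((480,800,3),np.uint8); out[:360,:440]=s; out[:,445:800]=w[0:480,140:495]
cv2.imwrite("pics/c6.png",out)
g=w.min(2)
E
```

```text
clock 10.1333 tcp dock [ 53.8  41.3 299.8] F dock [ 1.58 -0.31  0.43] tilt z [ 0.009   0.0017 -1.    ]
shift [ 77.7  -1.6 209.1] turn [0.0025 0.0088 0.0017]
```

View pics/c6.png

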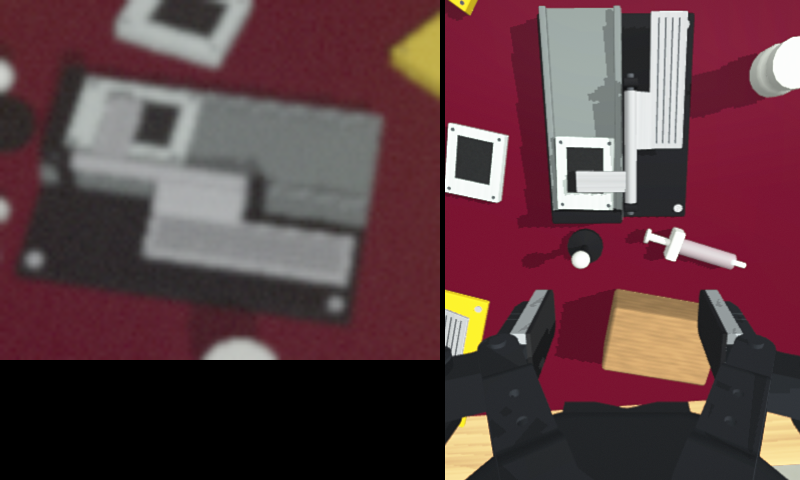

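```bash
python3 - <<'E'
from h import *
c=np.load("c6.npy",allow_pickle=True).item(); im=cv2.imread("pics/w6.png"); g=im.min(2)
m=((g>170)*255).astype(np.uint8); r=np.zeros_like(m); r[130:214,245:313]=m[130:214,245:313]
ys,xs=np.nonzero(r); print(xs.min(),xs.max(),ys.min(),ys.max())
print(g[0:16,275], g[200:226,262], im[200:226,262].tolist()[::3])
f=lambda px,z:((cast(c,px,z)-D)@R.from_euler('z',YAW).as_matrix()*1000).round(1)[0]
print("cass rear",f((280,ys.min()),.032),"front",f((280,ys.max()),.032),"L/R",f((xs.min(),175),.032),f((xs.max(),175),.032))
print("deck rear",f((275,8),.020),"base front",f((290,222),.008),"paddle rear", f((530,11),.029))
E
```

```text
250 312 136 209
[ 29  31  31  32  32  30  28  59 155 160 159 159 159 158 159 159] [247 247 247 247 247 247 247 250 247  90  21  31  39  40  40  40  39  40
  40  40  38  38  39  26  18  17] [[249, 251, 247], [249, 251, 247], [249, 251, 247], [93, 97, 90], [44, 41, 39], [44, 41, 40], [44, 41, 40], [44, 40, 38], [39, 18, 92]]
cass rear [-16.2   1.6  32. ] front [54.3 -0.9 32. ] L/R [ 20.4 -29.   32. ] [20.3 31.7 32. ]
deck rear [-124.2   -0.3   20. ] base front [74.1  6.7  8. ] paddle rear [-119.3  220.7   29. ]
```

```bash
python3 -c "
from workcell import order; print(order.job_done())"
```

```text
the job is handed in; nothing more can be done
None
```

I held the clip's paddle down with one fingertip and pushed the cassette about 60 mm under the raised jaw with the other. I stopped when it seated on the end stop, backed the hand off 10 mm, lifted clear and handed the job in at about 10 s.

**Checks that agreed:**
- The push force rose from about 2 N to nearly 9 N just as the hand reached the expected home position.
- In the last wrist view the cassette's centre came out at about dock x 18 to 19 mm, against 20 mm nominal and a 16 to 24 mm limit.
- The last wrist and side views show the jaw resting on the cassette and the hand well clear. The neighbouring objects in those views look where they were.

**What went wrong or stayed unsure:**
- The last wrist joint hit its range limit on the first approach, so I raised the hand and turned it half round before pressing.
- My estimate of the dock's position along x was uncertain by about 4 mm, so I relied on the force rise for the end stop.
- I could not read the clip's angle directly, so it was judged from the pictures.
- A few rough edge readings in the last picture disagreed with the dock's dimensions. The base front came out at x 74 mm instead of 68 mm, and I took the paddle's rear edge from a wrong pixel. I used neither.

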